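Unsnap the battery cover of a bench logger

ROBOT

A 7-joint arm with a two-finger parallel gripper is mounted at the origin on a cart in front of the work surface, level with it; the furniture and walls round the work are solid. World frame = base frame: x ahead of the robot, y to its left, z up, the work surface at z = 0. Lengths are in mm, angles in degrees, forces in N, time in s.
With the tool pointing down it reaches from about 400 to 750 mm from the base axis. Payload 19.5 kg.
Tool frame: the origin (TCP) lies at the centre of the arm's flange, where the gripper is bolted on; the fingertips stand 173 mm ahead of it and the grasp point (between the pads) lies 155 mm ahead of it; z points along the fingers, x is the direction in which the jaws open and shut, and the axes are right-handed (so a half turn about z gives the same grasp; the last joint's range is limited). The gripper opens to 85 mm and grips with 20 to 120 N. Pads are 22 mm wide; open, the fingers measure 114 mm over their backs; the gripper's body (76 mm by 85 mm) begins 54 mm behind the grasp point. The pads swing forward as they close: fully open they stand 13 mm farther back than shut.
Start: joints at [-78.134, 40.479, -1.581, 85.061, 1.261, 54.483, -4.326], TCP at [141.582, 557.288, 404.668] pointing down, gripper open.
Joint ranges: [-155.06, 155.06], [-18.47, 123.98], [-90, 86.84], [0, 140.48], [-83.41, 263.41], [0, 116], [-161.91, 161.91]. Speed limits (degrees/s): [108.29, 108.29, 147.25, 147.25, 172.46, 172.46, 172.46].

INTERFACE

Orientations are given as [roll, pitch, yaw] about the fixed x, y, z axes, in that order (R = Rz(yaw) Ry(pitch) Rx(roll)).
In Python, from plant import ctrl gives the robot as it stands.
- The arm moves only by the tool send_rows, never from a script. Its arguments are lists of equal length, an entry for each row: "claw": the closure, from 0 (fully open) to 1 (shut); "slide": the shift along the tool's x, y, z in mm, a list of three; "rot": the turn, a rotation vector about the tool's x, y, z in rad, a list of three. A call has 1 to 5 rows; each row is the pose to reach, as a shift and turn from the pose commanded when the call began, along the tool's axes at that moment; what a row does not reach only later rows make up. A row lasts 1/10 s, in which the tool goes at most 50 mm and 8.59 degrees, less where a joint would pass 70% of its speed; a pose out of reach is approached as far as the arm can. A call with a gripper value outside its range is refused whole. The fingers move at their own pace and stop on an object; the grip force is fixed at half the most. Time passes only in rows, so rows that repeat a pose let the fingers close. It gives the time, the measured TCP pose, the force and the opening at its end, in the units of the state.
- ctrl.observe(): the state, without advancing time (a new reading comes with each control period).
- ctrl.snapshot(name): name is "scene" or "top"; returns the picture (400x640x3 uint8, red, green, blue); there is no depth.
- ctrl.camera_info(name): a dict with "fx", "fy", "cx", "cy" (pixels), "camera_from_world" (4x4, takes a point from world to camera coordinates). Camera axes: x right, y up, looking along -z (the intrinsics and any distortion apply to the point x, -y, -z); pixel columns grow to the right and rows downward; lengths in mm; the calibration is good to about 2 mm. A picture is of the moment at which its call begins. camera_info takes no time and is no camera call.
- ctrl.job_done(): hands the job in, once; it reports no verdict.
The state is a dict: "t": time; "qpos": joint angles; "dq": joint speeds; "joint_efforts": joint torques, N m; "ee_pos": TCP position; "tool_rot": TCP orientation; "force": force on the tool from outside, world axes, zero at the start; "moment": the same for the moment, N m; "finger_gap": opening from 0.0 (shut) to 1.0 (fully open).
Only numpy, scipy, OpenCV 4.12 (cv2) and the standard library are available. Lean on these libraries where they do the work, as an engineer would, in place of code of your own. Each camera call takes 0.05 s, during which the arm holds its last target.

TASK

Open the battery compartment of the bench logger: press the spring tab at each end of its cover inward, one after the other, until it meets its stop and that end of the cover pops up, feeling your way since the tabs crack at 15 N. Then lift the cover off by its rib and lay it gently, right way up, in the middle of the black rubber mat. Leave the things lying around where they are.

Things in the scene. Friction and masses are not known exactly. Their poses are not given: they have to be found in the camera images.
- logger: grey box fixed to the bench, 152 (x) x 200 (y) mm, open on top; origin at the centre of its underside on the bench; x and y as given here are its own axes, z up. Its decks at the ends and sides are 24 mm high; the walls round the cover are 40 mm high, the space between the side walls is 79 mm wide (x)
- cover: loose grey plate 76 (x) x 110 (y) x 4 mm, 70 to 130 g, axes parallel to the logger's; origin: centre of its underside, 26 mm above the bench while latched. Upright rib on its middle to grip: 12 mm thick (x), 50 mm long (y), top 24 mm above the underside. An end pops up about 9.5 mm when its tab is pressed and stays up on a spring pin; with both up it lifts straight off
- cover_end_a (a point): point on the cover's underside near its +y end, 50 mm from the cover's origin; about 26 mm above the bench while latched, about 35 mm once this end has popped up
- cover_end_b (a point): the same near the cover's -y end, 50 mm from the origin
- tab_a (a joint): angle of the black rocker lever on the logger's +y end, rad: 0 at rest, 0.48 at its firm stop, about 13 mm of ridge travel. Spring and friction: 2 to 3 N at first, 4 to 6 N just before the stop; springs back when let go. Its hook holds the cover's +y edge down and lets go somewhere between 0.05 and 0.44 rad, always before the stop. Over 15 N on the lever cracks it
- tab_b (a joint): angle of the black rocker lever on the logger's -y end, rad: 0 at rest, 0.48 at its firm stop, about 13 mm of ridge travel. Spring and friction: 2 to 3 N at first, 4 to 6 N just before the stop; springs back when let go. Its hook holds the cover's -y edge down and lets go somewhere between 0.05 and 0.44 rad, always before the stop. Over 15 N on the lever cracks it
- ridge_a (a point): point fixed to the logger at (-60, +85, 50) mm: where the outermost line of the +y tab's upright round thumb ridge (12 mm diameter, z 30 to 62, on a black tab 24 mm wide) nominally is. The real ridge lies 3 to 5 mm nearer to or farther from the cover, differing at each end and unit, unmeasured: find it by feel. Press it along logger -y, above z = 40 mm
- ridge_b (a point): point fixed to the logger at (+60, -85, 50) mm: where the outermost line of the -y tab's upright round thumb ridge (12 mm diameter, z 30 to 62, on a black tab 24 mm wide) nominally is. The real ridge lies 3 to 5 mm nearer to or farther from the cover, differing at each end and unit, unmeasured: find it by feel. Press it along logger +y, above z = 40 mm
- mat: black rubber mat fixed on the bench, 170x170x3 mm; origin at the centre of its underside; z up
- pen_blue: black pen, 145 mm, lying between the logger and the mat; a bystander, to be left alone; origin at the centre of its underside
- timer: grey kitchen-type timer, 58x58x18 mm; a bystander, to be left alone; origin at the centre of its underside
- dish_3: open round aluminium dish, 64 mm across, 21 mm high; a bystander, to be left alone; origin at the centre of its underside
- forceps: steel forceps, 149x22x10 mm; a bystander, to be left alone; origin at the centre of its underside
- screwdriver: small screwdriver with yellow handle, 149x17x17 mm; a bystander, to be left alone; origin at the centre of its underside
There are look-alikes about, which are no part of the job. What is shaped like the cover but orange is not meant. Of the things that look like the mat, the larger one is meant.

How it is judged (in metres and radians):
On the way, in this order (a step that is already met when the one before it is completed fails the run):
1. one end of the cover has popped up while the other is still latched (((z of cover_end_a in the frame of logger above 0.032 m and z of cover_end_b in the frame of logger below 0.029 m) or (z of cover_end_b in the frame of logger above 0.032 m and z of cover_end_a in the frame of logger below 0.029 m))), for 0.1 s.
2. both ends of the cover have popped up and it still lies in the logger (z of each of cover_end_a, cover_end_b in the frame of logger above 0.032 m and z of cover in the frame of logger below 0.045 m), for 0.1 s.
3. the cover is lifted clear of the logger (z of cover in the frame of logger above 0.055 m), for 0.1 s.
At the end, for the whole second after the job is handed in: The cover lies still, flat and right way up (within 0.08 rad), on the rubber mat, its centre within 50 mm of the mat's centre (horizontal distance between cover and mat below 0.05 m and z of cover in the frame of mat between 0.001 and 0.006 m and angle between cover's own z axis and vertical below 0.08 rad and linear speed of cover below 0.02 m/s); the robot touches nothing.
It fails at once if a tab is loaded with more than 15 N (it cracks) (contact force between any of tab_a, tab_b and anything else above 15 N).
It fails at once if the cover is dropped or slammed onto the mat (still faster than 0.45 m/s within 25 mm of it) (z of cover in the frame of mat below 0.028 m and horizontal distance between cover and mat below 0.1 m and linear speed of cover above 0.45 m/s).
It fails at once if one of the things lying around is pushed more than 30 mm (distance of any of pen_blue, timer, dish_3, forceps, screwdriver from where it was at the start of the episode above 0.03 m).
It also fails if it takes over 59 s, if anything falls off the work surface, if the arm or the gripper's body presses on something with over 40 N, if the wrist force passes 120 N, or if a joint passes its speed limit or range.

## Working session

There is one attempt and no reset: what is moved stays moved. The work goes in short steps, Python scripts to look and compute and a tool call to move; the robot and the scene stay as the last step left them, time stands still between calls to the robot, and variables do not carry over. Pictures are saved under pics/ and viewed, and the job is handed in when it is done.

Besides the shell and the picture viewer there is one more tool, called in YAML: its name, and indented under it one key for each argument. send_rows: Moves the arm, as the interface text tells. Its arguments: {"type":"object","properties":{"claw":{"type":"array","items":{"type":"number"}},"slide":{"type":"array","items":{"type":"array","items":{"type":"number"}}},"rot":{"type":"array","items":{"type":"array","items":{"type":"number"}}}},"required":["claw","slide","rot"]}

```bash
ls; mkdir -p pics
python3 - <<'E'
from plant import ctrl
import cv2,json
s=ctrl.observe();print(s)
for n in("scene","top"):
    im=ctrl.snapshot(n);cv2.imwrite(f"pics/{n}0.png",im[:,:,::-1]);print(ctrl.camera_info(n))
E
```

```text
pics
{'t': 0.0, 'qpos': array([-78.13448318,  40.51456294,  -1.58334457,  85.08393   ,
         1.25968951,  54.48399565,  -4.32421175]), 'dq': array([ 0.13907216, -0.01837061,  0.06317832,  0.04713502,  0.11593864,
        0.00083995,  0.00707576]), 'joint_efforts': array([-1.48629610e-03, -8.83209729e+01,  1.23399943e+00, -2.36171669e+01,
        1.68238766e-02,  6.47172157e-03,  7.56182453e-05]), 'ee_pos': array([141.55304999, 557.22596017, 404.22273755]), 'tool_rot': array([1.79999144e+02, 6.51979218e-02, 7.57471608e+01]), 'force': array([ 0.62849273, -0.13138553, -0.3770545 ]), 'moment': array([-0.00494647,  0.01660884,  0.01851784]), 'finger_gap': 1.0002932235772406}
{'fx': 364.6146180081262, 'fy': 364.6146180081262, 'cx': 322.3040923389376, 'cy': 203.20177203275887, 'camera_from_world': array([[-9.01128074e-01, -4.33450138e-01, -9.44314127e-03,
         5.13270061e+02],
       [ 2.13398666e-01, -4.62397798e-01,  8.60609834e-01,
        -1.68097156e+02],
       [-3.77397939e-01,  7.73504528e-01,  5.09177318e-01,
        -1.01200574e+03],
       [ 0.00000000e+00,  0.00000000e+00,  0.00000000e+00,
         1.00000000e+00]])}
{'fx': 452.7893057740856, 'fy': 452.7893057740856, 'cx': 327.13932475573796, 'cy': 201.15911231016375, 'camera_from_world': array([[-2.90924811e-02, -9.99304959e-01, -2.33072393e-02,
         4.83075603e+01],
       [ 9.96763466e-01, -3.07508723e-02,  7.42763576e-02,
        -5.82745846e+02],
       [-7.49414504e-02, -2.10709211e-02,  9.96965293e-01,
        -1.29705229e+03],
       [ 0.00000000e+00,  0.00000000e+00,  0.00000000e+00,
         1.00000000e+00]])}
```

View pics/scene0.png

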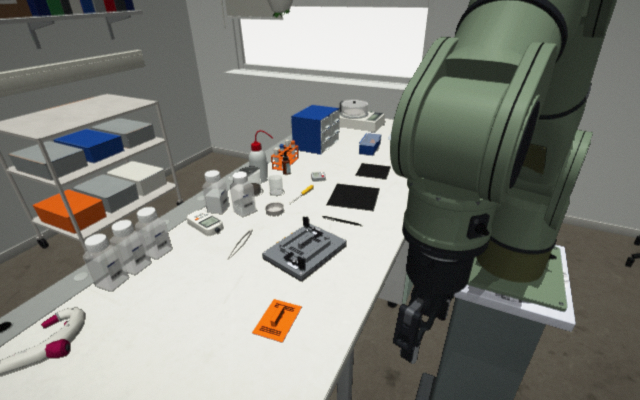

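View pics/top0.png

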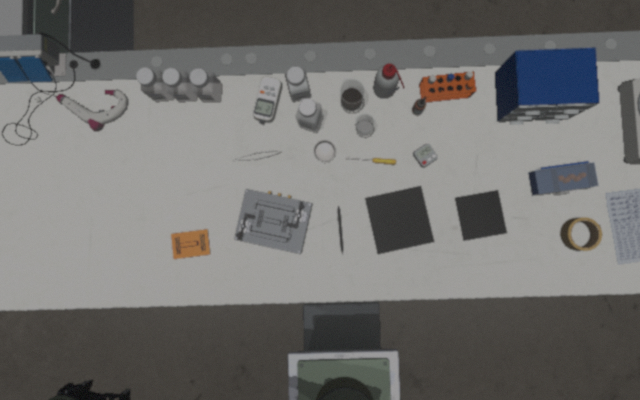

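Run:
```python
import cv2
im=cv2.imread("pics/top0.png")
cv2.imwrite("pics/c1.png",cv2.resize(im[180:262,225:325],None,fx=7,fy=7,interpolation=cv2.INTER_CUBIC))
cv2.imwrite("pics/c2.png",cv2.resize(im[170:270,325:445],None,fx=6,fy=6,interpolation=cv2.INTER_CUBIC))
im=cv2.imread("pics/scene0.png")
cv2.imwrite("pics/c3.png",cv2.resize(im[210:285,255:355],None,fx=7,fy=7,interpolation=cv2.INTER_CUBIC))
```

```text
(no output)
```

View pics/c1.png

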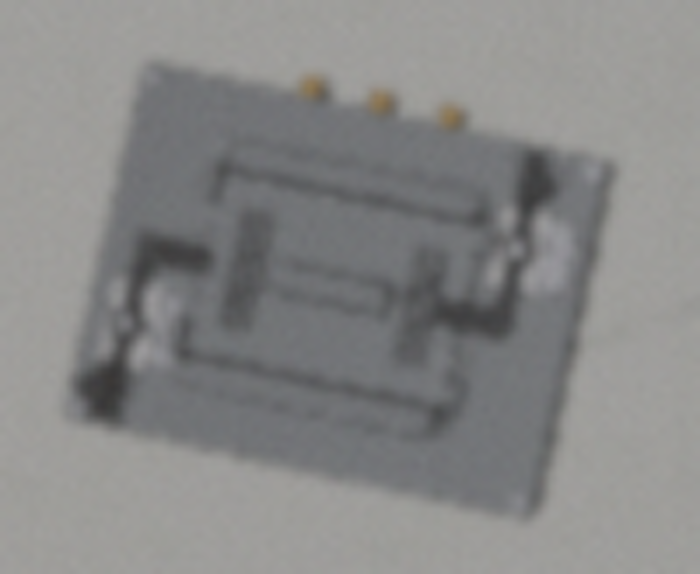

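View pics/c2.png

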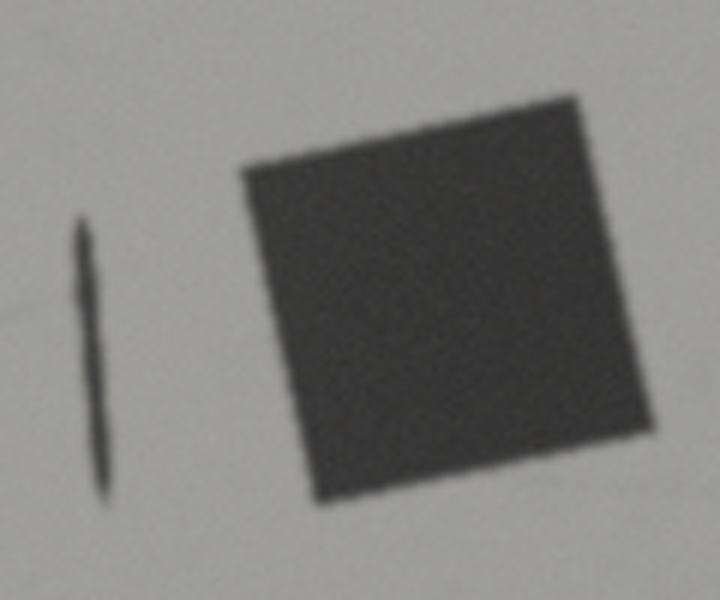

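View pics/c3.png

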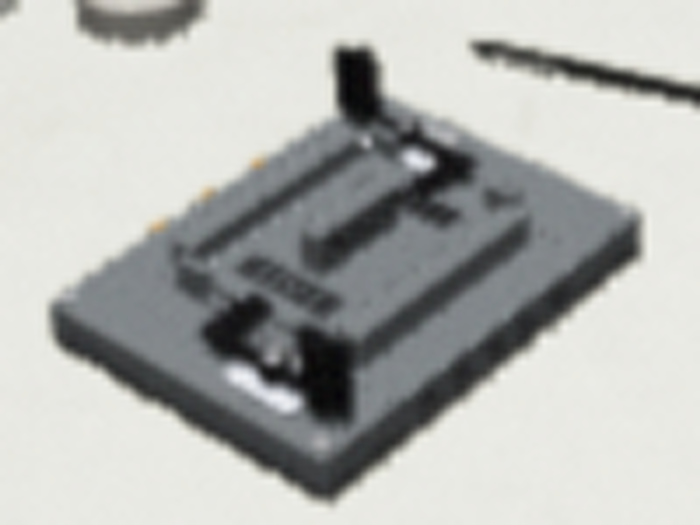

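```bash
cat > h.py <<'E'
from plant import ctrl
import numpy as np, cv2
from scipy.optimize import least_squares
from scipy.spatial.transform import Rotation as R
def proj(n,P):
    c=ctrl.camera_info(n);T=c['camera_from_world'];P=np.atleast_2d(P)
    q=P@T[:3,:3].T+T[:3,3]
    return np.c_[c['cx']+c['fx']*q[:,0]/-q[:,2], c['cy']+c['fy']*-q[:,1]/-q[:,2]]
def pose(p,L):
    return np.asarray(L)@R.from_euler('z',p[2]).as_matrix().T+[p[0],p[1],0]
def crop(o,f,uv): return (np.array(uv)+.5)/f-.5+np.array(o)
E
python3 - <<'E'
from h import *
L=np.array([[76,100,24],[76,-100,24],[-76,-100,24],[-76,100,24]])
top=crop((225,180),7,[(148,65),(612,160),(535,515),(70,412)])
sc=crop((255,210),7,[(55,305),(400,95),(640,215),(330,465)])
ft=lambda p:proj('top',pose(p,L))-top
fs=lambda p:proj('scene',pose(p,L))-sc
for f in (ft,fs,lambda p:np.r_[ft(p),fs(p)]):
    r=least_squares(lambda p:np.ravel(f(p)),[580,150,-.2],x_scale=[10,10,.1]);print(r.x,np.degrees(r.x[2]),np.round(r.fun.reshape(-1,2),1).tolist())
p=r.x
print(pose(p,[[-60,85,50],[60,-85,50]]))
M=np.array([[85,85,3],[85,-85,3],[-85,-85,3],[-85,85,3]])
mt=crop((325,170),6,[(243,170),(577,97),(655,430),(316,503)])
r=least_squares(lambda p:np.ravel(proj('top',pose(p,M))-mt),[580,-150,.2],x_scale=[10,10,.1]);print('mat',r.x,np.degrees(r.x[2]),r.fun.round(1))
E
```

```text
[ 5.31992599e+02  1.89159615e+02 -2.38726879e-01] -13.678042622339978 [[-0.1, -0.8], [0.3, -0.3], [0.3, 0.4], [-0.5, 0.6]]
[ 5.27552114e+02  1.94241556e+02 -2.60999525e-01] -14.954171225198328 [[-0.3, -0.5], [-1.7, -0.8], [2.3, 0.5], [-0.3, 0.3]]
[ 5.30527247e+02  1.90483552e+02 -2.47628537e-01] -14.188070080489094 [[-0.2, -0.5], [0.0, 0.6], [-0.5, 1.1], [-1.1, 0.8], [-0.4, -1.2], [-2.5, -1.6], [1.7, -0.8], [-0.0, -0.9]]
[[493.19143188 287.5970785   50.        ]
 [567.86306114  93.37002636  50.        ]]
mat [ 5.25048069e+02 -1.78658915e+02  1.82842980e-01] 10.47613106415413 [-0.5 -0.5  0.2 -0.6  0.4  0.5 -0.1  0.6]
```

```bash
cat >> h.py <<'E'
LG=[531.7,189.6,np.radians(-13.8)]
YAW=-13.8
def plan(world,yaw=YAW):
    s=ctrl.observe();Rt=R.from_euler('xyz',s['tool_rot'],degrees=True)
    Rg=R.from_euler('xyz',[180,0,yaw],degrees=True)
    print('t',round(s['t'],2),'pos',s['ee_pos'].round(1),'rot',s['tool_rot'].round(2),'F',s['force'].round(2),'gap',round(s['finger_gap'],3))
    print('slide',Rt.inv().apply(np.array(world)-s['ee_pos']).round(1),'rot',(Rt.inv()*Rg).as_rotvec().round(4))
def lg(x,y,z): return pose(LG,[[x,y,z]])[0]
def where():
    s=ctrl.observe();d=s['ee_pos']-[LG[0],LG[1],0]
    F=R.from_euler('z',-LG[2]).apply(s['force'])
    print('t',round(s['t'],2),'logger pos',R.from_euler('z',-LG[2]).apply(d).round(2),'rot',s['tool_rot'].round(2),'F logger',F.round(2),'gap',round(s['finger_gap'],3))
E
python3 - <<'E'
from h import *
plan(lg(-60,115,300)); print(lg(-60,115,300))
im=cv2.imread('pics/top0.png')
for n,o,f,pts in(('top',(225,180),7,[[-60,79,62],[60,-79,62],[0,25,50],[0,-25,50],[-39.5,0,40],[39.5,0,40]]),('scene',(255,210),7,[[-60,79,62],[60,-79,62],[0,25,50],[0,-25,50]])):
    print(n,((proj(n,pose(LG,pts))-o+.5)*f-.5).round().tolist())
E
```

```text
t 0.1 pos [141.6 557.2 404.3] rot [1.800e+02 6.000e-02 7.574e+01] F [ 0.53 -0.04 -0.21] gap 1.001
slide [-145.6  407.7  104.4] rot [8.0000e-04 8.0000e-04 1.5628e+00]
[500.86329083 315.59244964 300.        ]
top [[103.0, 389.0], [549.0, 181.0], [271.0, 273.0], [390.0, 299.0], [313.0, 381.0], [355.0, 193.0]]
scene [[333.0, 330.0], [372.0, 43.0], [314.0, 228.0], [395.0, 171.0]]
```

send_rows:
  claw: [1, 1, 1, 1, 1]
  slide:
    - [-15, 42, 10]
    - [-30, 84, 20]
    - [-45, 126, 30]
    - [-60, 168, 40]
    - [-75, 210, 50]
  rot:
    - [0, 0, 0.145]
    - [0, 0, 0.29]
    - [0, 0, 0.435]
    - [0, 0, 0.58]
    - [0, 0, 0.72]

```text
t: 0.6
ee_pos: [327.9, 431.7, 354.2]
tool_rot: [180.0, 0.0, 34.2]
force: [-0.0, 0.8, -0.5]
finger_gap: 0.147
```

```bash
python3 -c "
from h import *
plan(lg(-60,115,300))"
```

```text
t 0.6 pos [327.9 431.7 354.2] rot [1.7999e+02 1.0000e-02 3.4160e+01] F [-0.01  0.83 -0.51] gap 0.147
slide [ 78.  193.2  54.3] rot [3.000e-04 1.000e-04 8.371e-01]
```

send_rows:
  claw: [1, 1, 1, 1, 1]
  slide:
    - [16, 38, 10]
    - [32, 77, 20]
    - [47, 116, 32]
    - [62, 155, 43]
    - [78, 193, 54]
  rot:
    - [0, 0, 0.149]
    - [0, 0, 0.298]
    - [0, 0, 0.447]
    - [0, 0, 0.596]
    - [0, 0, 0.745]

```text
t: 1.1
ee_pos: [501.5, 316.7, 300.1]
tool_rot: [180.0, 0.0, -8.5]
force: [-0.0, 0.6, 0.1]
finger_gap: -0.004
```

```bash
python3 -c "
from h import *
plan(lg(-60,110,223))"
```

```text
t 1.1 pos [501.5 316.7 300.1] rot [ 1.7998e+02  2.0000e-02 -8.5500e+00] F [-0.    0.56  0.11] gap -0.004
slide [-0.9  6.1 77.1] rot [0.0003 0.0003 0.0917]
```

send_rows:
  claw: [1, 1, 1]
  slide:
    - [-1, 2, 35]
    - [-1, 4, 65]
    - [-1, 6, 77]
  rot:
    - [0, 0, 0.05]
    - [0, 0, 0.0917]
    - [0, 0, 0.0917]

```text
t: 1.4
ee_pos: [497.8, 311.8, 221.1]
tool_rot: [179.8, 0.1, -13.5]
force: [-0.2, -0.4, 0.4]
finger_gap: 0.002
```

```bash
python3 -c "
from h import *
where()
im=ctrl.snapshot('scene')[:,:,::-1];t=ctrl.snapshot('top')[:,:,::-1]
cv2.imwrite('pics/s1.png',cv2.resize(im[170:290,230:360],None,fx=5,fy=5,interpolation=cv2.INTER_CUBIC))
cv2.imwrite('pics/t1.png',cv2.resize(t[170:270,215:335],None,fx=5,fy=5,interpolation=cv2.INTER_CUBIC))
"
```

```text
t 1.4 logger pos [-62.06 110.57 221.07] rot [ 1.7985e+02  1.4000e-01 -1.3500e+01] F logger [-0.13 -0.45  0.36] gap 0.002
```

View pics/s1.png

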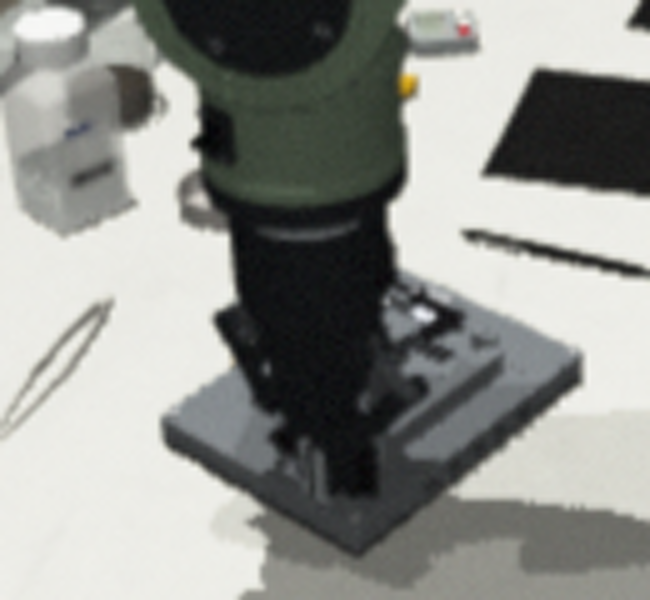

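View pics/t1.png

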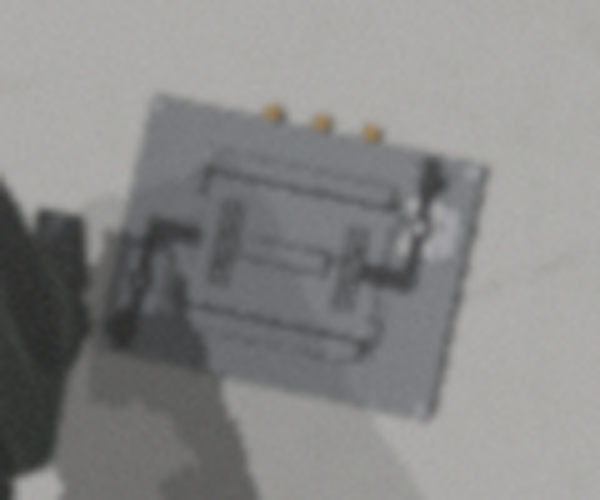

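send_rows:
  claw: [1, 1, 1, 1, 1]
  slide:
    - [1, 1.5, -1]
    - [2, 3, -1]
    - [2, 4.5, -1]
    - [2, 6, -1]
    - [2, 6, -1]
  rot:
    - [0, 0, 0]
    - [0, 0, 0]
    - [0, 0, 0]
    - [0, 0, 0]
    - [0, 0, 0]

```text
t: 2.0
ee_pos: [498.9, 305.7, 225.0]
tool_rot: [-180.0, -0.0, -13.5]
force: [0.3, 0.5, -0.3]
finger_gap: 0.001
```

```bash
python3 -c "
from h import *
where()
for z in (36,49): print(((proj('scene',pose(LG,[[-76,110.6,z],[-76,99,z],[-62,121,z],[-48,121,z]]))-[230,170]+.5)*5-.5).round().tolist())
"
```

```text
t 2.0 logger pos [-59.52 104.95 225.03] rot [-1.7999e+02 -1.0000e-02 -1.3450e+01] F logger [ 0.13  0.52 -0.29] gap 0.001
[[346.0, 519.0], [361.0, 507.0], [312.0, 518.0], [293.0, 506.0]]
[[345.0, 499.0], [360.0, 488.0], [311.0, 498.0], [291.0, 487.0]]
```

send_rows:
  claw: [1, 1, 1, 1]
  slide:
    - [0, 1, 4]
    - [0, 2, 4]
    - [0, 3, 4]
    - [0, 3, 4]
  rot:
    - [0, 0, 0]
    - [0, 0, 0]
    - [0, 0, 0]
    - [0, 0, 0]

```text
t: 2.4
ee_pos: [498.2, 303.0, 220.6]
tool_rot: [-180.0, 0.0, -13.4]
force: [0.5, 2.2, -0.8]
finger_gap: 0.003
```

```bash
python3 -c "
from h import *
where()"
```

```text
t 2.4 logger pos [-59.64 102.16 220.64] rot [-1.7999e+02  1.0000e-02 -1.3440e+01] F logger [-0.02  2.26 -0.83] gap 0.003
```

send_rows:
  claw: [1, 1, 1]
  slide:
    - [0, 1, 0]
    - [0, 2, 0]
    - [0, 3, 0]
  rot:
    - [0, 0, 0]
    - [0, 0, 0]
    - [0, 0, 0]

```text
t: 2.7
ee_pos: [497.3, 300.2, 220.7]
tool_rot: [-180.0, 0.0, -13.4]
force: [-2.2, 4.3, -1.1]
finger_gap: -0.001
```

```bash
python3 -c "
from h import *
where()"
```

```text
t 2.7 logger pos [-59.78  99.23 220.66] rot [-1.7999e+02  3.0000e-02 -1.3430e+01] F logger [-3.17  3.69 -1.07] gap -0.001
```

send_rows:
  claw: [1, 1]
  slide:
    - [0, 1, 0]
    - [0, 2, 0]
  rot:
    - [0, 0, 0]
    - [0, 0, 0]

```text
t: 2.9
ee_pos: [497.0, 298.0, 220.7]
tool_rot: [180.0, 0.0, -13.5]
force: [-1.7, 3.6, -0.1]
finger_gap: 0.002
```

```bash
python3 -c "
from h import *
where()"
```

```text
t 2.9 logger pos [-59.51  96.97 220.71] rot [179.99   0.   -13.45] F logger [-2.49  3.12 -0.14] gap 0.002
```

send_rows:
  claw: [1, 1]
  slide:
    - [0, 1, 0]
    - [0, 2, 0]
  rot:
    - [0, 0, 0]
    - [0, 0, 0]

```text
t: 3.1
ee_pos: [496.6, 296.1, 220.7]
tool_rot: [180.0, 0.0, -13.4]
force: [-2.4, 3.5, -1.1]
finger_gap: -0.001
```

```bash
python3 -c "
from h import *
where()"
```

```text
t 3.1 logger pos [-59.52  95.03 220.69] rot [180.     0.   -13.45] F logger [-3.2   2.86 -1.08] gap -0.001
```

send_rows:
  claw: [1, 1]
  slide:
    - [0, 1, 0]
    - [0, 2, 0]
  rot:
    - [0, 0, 0]
    - [0, 0, 0]

```text
t: 3.3
ee_pos: [496.1, 294.2, 220.7]
tool_rot: [180.0, 0.0, -13.4]
force: [-2.1, 3.8, -0.9]
finger_gap: -0.002
```

```bash
python3 -c "
from h import *
where()"
```

```text
t 3.3 logger pos [-59.54  93.06 220.69] rot [ 1.800e+02  1.000e-02 -1.344e+01] F logger [-2.95  3.23 -0.9 ] gap -0.002
```

send_rows:
  claw: [1, 1]
  slide:
    - [0, 0.8, 0]
    - [0, 1.5, 0]
  rot:
    - [0, 0, 0]
    - [0, 0, 0]

```text
t: 3.5
ee_pos: [495.8, 292.7, 220.7]
tool_rot: [180.0, -0.0, -13.4]
force: [-2.1, 4.3, -1.5]
finger_gap: 0.003
```

send_rows:
  claw: [1]
  slide:
    - [0, 0.7, 0]
  rot:
    - [0, 0, 0]

```text
t: 3.6
ee_pos: [495.6, 292.0, 220.7]
tool_rot: [-180.0, -0.0, -13.4]
force: [-1.3, 4.7, -0.9]
finger_gap: -0.003
```

```bash
python3 -c "
from h import *
where()
im=ctrl.snapshot('scene')[:,:,::-1];t=ctrl.snapshot('top')[:,:,::-1]
cv2.imwrite('pics/s2.png',cv2.resize(im[170:290,230:360],None,fx=5,fy=5,interpolation=cv2.INTER_CUBIC))
cv2.imwrite('pics/t2.png',cv2.resize(t[170:270,215:335],None,fx=6,fy=6,interpolation=cv2.INTER_CUBIC))
"
```

```text
t 3.6 logger pos [-59.47  90.88 220.71] rot [-180.     -0.    -13.45] F logger [-2.42  4.21 -0.95] gap -0.003
```

View pics/s2.png

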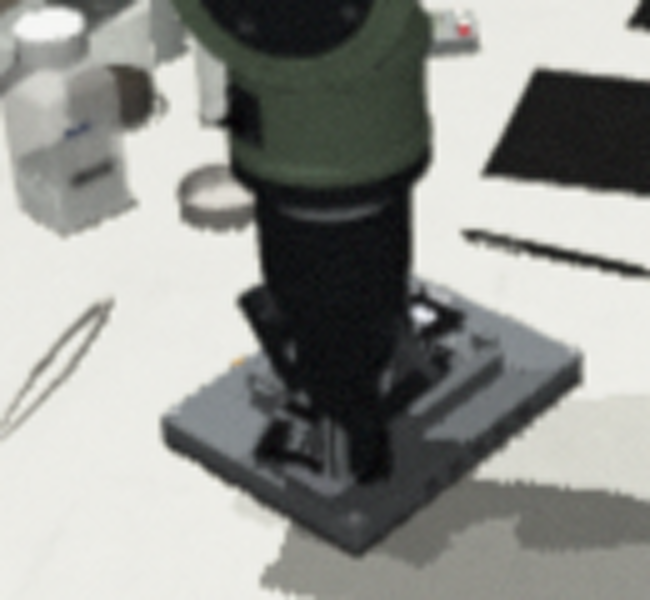

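View pics/t2.png

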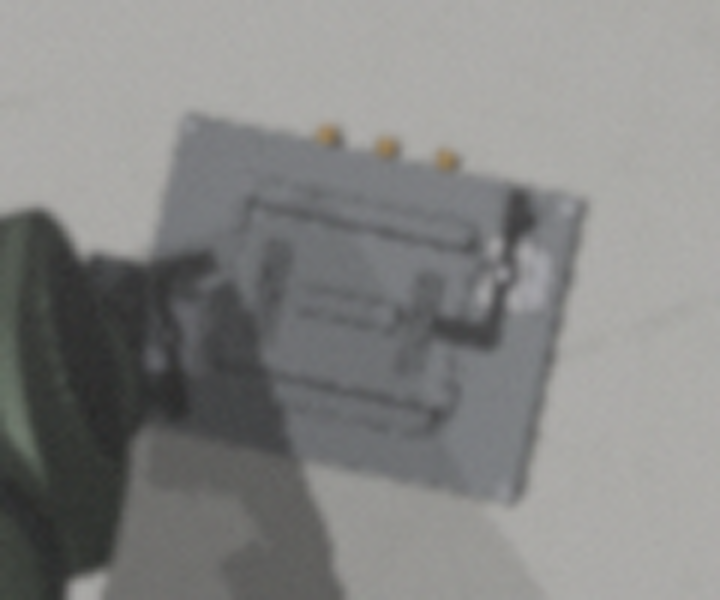

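send_rows:
  claw: [1]
  slide:
    - [0, 0.7, 0]
  rot:
    - [0, 0, 0]

```text
t: 3.8
ee_pos: [495.5, 291.4, 220.7]
tool_rot: [-180.0, -0.0, -13.4]
force: [-0.9, 4.7, -0.3]
finger_gap: 0.002
```

send_rows:
  claw: [1]
  slide:
    - [0, 0.5, 0]
  rot:
    - [0, 0, 0]

```text
t: 3.9
ee_pos: [495.4, 290.9, 220.7]
tool_rot: [180.0, -0.0, -13.4]
force: [-0.8, 4.9, -1.1]
finger_gap: 0.001
```

```bash
python3 -c "
from h import *
where()"
```

```text
t 3.9 logger pos [-59.42  89.67 220.69] rot [ 1.800e+02 -1.000e-02 -1.345e+01] F logger [-1.94  4.6  -1.14] gap 0.001
```

send_rows:
  claw: [1]
  slide:
    - [0, 0.5, 0]
  rot:
    - [0, 0, 0]

```text
t: 4.0
ee_pos: [495.3, 290.4, 220.7]
tool_rot: [-180.0, -0.0, -13.5]
force: [-0.1, 4.6, -1.0]
finger_gap: 0.001
```

send_rows:
  claw: [1]
  slide:
    - [0, 0.5, 0]
  rot:
    - [0, 0, 0]

```text
t: 4.1
ee_pos: [495.2, 289.9, 220.7]
tool_rot: [-180.0, -0.0, -13.5]
force: [-0.4, 5.2, -1.6]
finger_gap: -0.004
```

send_rows:
  claw: [1]
  slide:
    - [0, 0.4, 0]
  rot:
    - [0, 0, 0]

```text
t: 4.2
ee_pos: [495.1, 289.7, 220.7]
tool_rot: [-180.0, -0.0, -13.4]
force: [0.6, 7.3, -2.4]
finger_gap: 0.001
```

send_rows:
  claw: [1]
  slide:
    - [0, 0.4, 0]
  rot:
    - [0, 0, 0]

```text
t: 4.3
ee_pos: [495.1, 289.5, 220.8]
tool_rot: [-179.9, -0.0, -13.4]
force: [0.8, 7.8, -2.4]
finger_gap: -0.004
```

send_rows:
  claw: [1]
  slide:
    - [0, 0.4, 0]
  rot:
    - [0, 0, 0]

```text
t: 4.4
ee_pos: [495.0, 289.3, 220.8]
tool_rot: [-179.9, -0.0, -13.4]
force: [1.3, 9.9, -3.8]
finger_gap: 0.004
```

send_rows:
  claw: [1, 1, 1, 1]
  slide:
    - [0, -4, 0]
    - [0, -14, 0]
    - [0, -26, -10]
    - [0, -26, -80]
  rot:
    - [0, 0, 0]
    - [0, 0, 0]
    - [0, 0, 0]
    - [0, 0, 0]

```text
t: 4.8
ee_pos: [500.2, 315.2, 277.7]
tool_rot: [179.7, 0.3, -13.4]
force: [0.8, 0.6, 1.2]
finger_gap: -0.001
```

```bash
python3 -c "
from h import *
where()
im=ctrl.snapshot('scene')[:,:,::-1]
cv2.imwrite('pics/s3.png',cv2.resize(im[170:290,230:360],None,fx=5,fy=5,interpolation=cv2.INTER_CUBIC))
plan(lg(60,-108,300))
"
```

```text
t 4.8 logger pos [-60.54 114.45 277.65] rot [179.71   0.25 -13.38] F logger [0.62 0.72 1.22] gap -0.001
t 4.85 pos [501.9 314.8 287.5] rot [-179.85   -0.24  -13.44] F [ 3.23  0.91 14.09] gap -0.001
slide [117.5 223.2 -12.5] rot [-0.0026 -0.0042  0.0063]
```

View pics/s3.png

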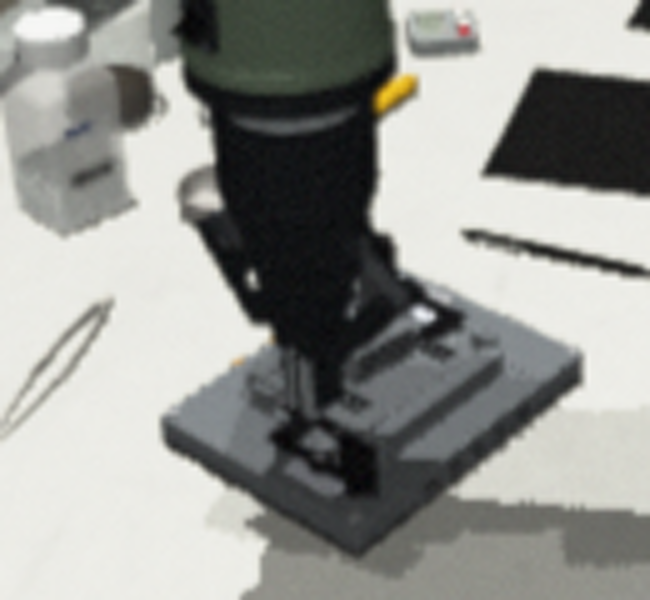

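send_rows:
  claw: [1, 1, 1, 1, 1]
  slide:
    - [22, 43, 0]
    - [44, 86, 0]
    - [66, 129, 0]
    - [88, 172, 0]
    - [110, 212, 0]
  rot:
    - [0, 0, 0]
    - [0, 0, 0]
    - [0, 0, 0]
    - [0, 0, 0]
    - [0, 0, 0]

```text
t: 5.35
ee_pos: [559.0, 80.0, 280.9]
tool_rot: [179.9, -0.0, -13.5]
force: [1.3, 0.9, 0.2]
finger_gap: 0.002
```

```bash
python3 -c "
from h import *
where()
im=ctrl.snapshot('scene')[:,:,::-1];t=ctrl.snapshot('top')[:,:,::-1]
cv2.imwrite('pics/s4.png',cv2.resize(im[170:290,230:360],None,fx=5,fy=5,interpolation=cv2.INTER_CUBIC))
cv2.imwrite('pics/t4.png',cv2.resize(t[170:270,215:335],None,fx=6,fy=6,interpolation=cv2.INTER_CUBIC))
plan(lg(60,-112,222))
"
```

```text
t 5.35 logger pos [ 52.66 -99.95 280.9 ] rot [ 1.7995e+02 -4.0000e-02 -1.3490e+01] F logger [1.05 1.21 0.19] gap 0.002
t 5.45 pos [559.9  75.8 281.1] rot [ 1.7979e+02 -1.4000e-01 -1.3920e+01] F [-0.46  1.96  0.58] gap 0.002
slide [ 5.3  7.9 59.1] rot [ 0.0036 -0.0024 -0.0021]
```

View pics/s4.png

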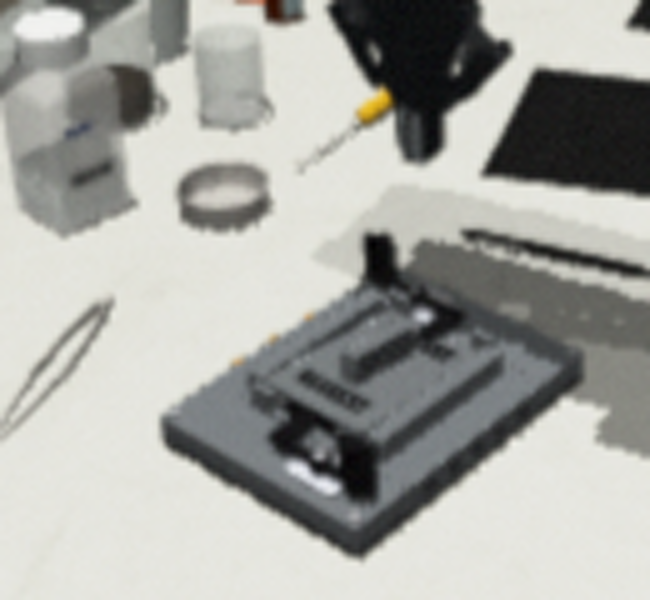

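View pics/t4.png

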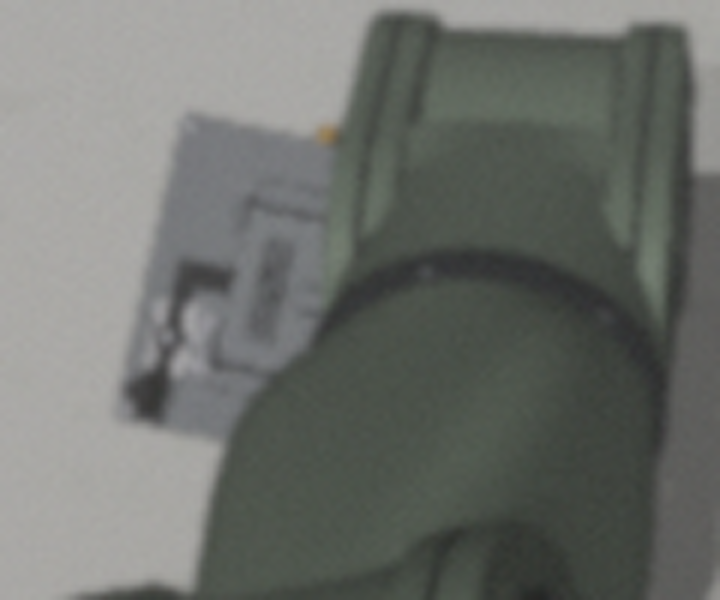

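send_rows:
  claw: [1, 1, 1, 1, 1]
  slide:
    - [5, 8, 5]
    - [5, 8, 25]
    - [5, 8, 45]
    - [5, 8, 59]
    - [5, 8, 59]
  rot:
    - [0, 0, 0]
    - [0, 0, 0]
    - [0, 0, 0]
    - [0, 0, 0]
    - [0, 0, 0]

```text
t: 5.95
ee_pos: [561.2, 73.7, 220.1]
tool_rot: [179.9, 0.1, -13.4]
force: [-0.3, -1.1, 0.9]
finger_gap: -0.001
```

```bash
python3 -c "
from h import *
where()
im=ctrl.snapshot('scene')[:,:,::-1]
cv2.imwrite('pics/s5.png',cv2.resize(im[170:290,230:360],None,fx=5,fy=5,interpolation=cv2.INTER_CUBIC))
where()
"
```

```text
t 5.95 logger pos [  56.31 -105.46  220.06] rot [ 1.7994e+02  1.3000e-01 -1.3400e+01] F logger [-0.05 -1.1   0.9 ] gap -0.001
t 6.0 logger pos [  56.62 -105.5   221.23] rot [ 1.7996e+02  6.0000e-02 -1.3410e+01] F logger [ 0.25  0.36 -0.41] gap -0.002
```

View pics/s5.png

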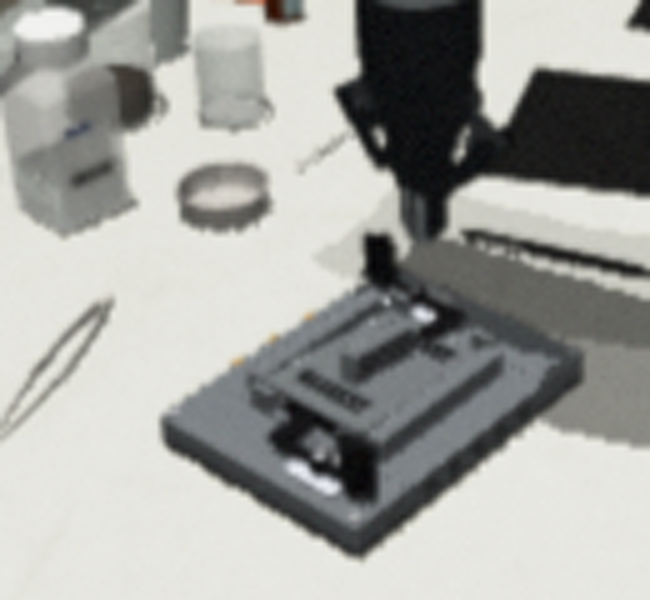

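send_rows:
  claw: [1, 1, 1, 1, 1]
  slide:
    - [3, -1.5, 0]
    - [3, -3, 0]
    - [3, -4.5, 0]
    - [3, -6, 0]
    - [3, -7, 0]
  rot:
    - [0, 0, 0]
    - [0, 0, 0]
    - [0, 0, 0]
    - [0, 0, 0]
    - [0, 0, 0]

```text
t: 6.5
ee_pos: [566.1, 79.7, 221.9]
tool_rot: [-180.0, -0.0, -13.4]
force: [0.7, -0.8, 0.3]
finger_gap: 0.003
```

```bash
python3 -c "
from h import *
where()
"
```

```text
t 6.5 logger pos [ 59.67 -98.54 221.89] rot [-1.800e+02 -1.000e-02 -1.343e+01] F logger [ 0.84 -0.6   0.32] gap 0.003
```

send_rows:
  claw: [1, 1, 1, 1]
  slide:
    - [0, -1, 0]
    - [0, -2, 0]
    - [0, -3, 0]
    - [0, -4, 0]
  rot:
    - [0, 0, 0]
    - [0, 0, 0]
    - [0, 0, 0]
    - [0, 0, 0]

```text
t: 6.9
ee_pos: [567.1, 83.4, 221.7]
tool_rot: [180.0, 0.0, -13.5]
force: [-0.5, -0.8, -0.7]
finger_gap: 0.003
```

```bash
python3 -c "
from h import *
where()
"
```

```text
t 6.9 logger pos [ 59.67 -94.72 221.69] rot [179.99   0.   -13.45] F logger [-0.33 -0.92 -0.7 ] gap 0.003
```

send_rows:
  claw: [1, 1, 1]
  slide:
    - [0, -1, 0]
    - [0, -2, 0]
    - [0, -3, 0]
  rot:
    - [0, 0, 0]
    - [0, 0, 0]
    - [0, 0, 0]

```text
t: 7.2
ee_pos: [567.7, 86.3, 221.7]
tool_rot: [180.0, 0.0, -13.5]
force: [-0.3, 0.2, 0.7]
finger_gap: -0.0
```

```bash
python3 -c "
from h import *
where()
"
```

```text
t 7.2 logger pos [ 59.65 -91.71 221.7 ] rot [179.99   0.   -13.45] F logger [-0.31  0.11  0.66] gap -0.0
```

send_rows:
  claw: [1, 1, 1]
  slide:
    - [0, -1, 0]
    - [0, -2, 0]
    - [0, -3, 0]
  rot:
    - [0, 0, 0]
    - [0, 0, 0]
    - [0, 0, 0]

```text
t: 7.5
ee_pos: [568.5, 89.1, 221.7]
tool_rot: [180.0, -0.0, -13.5]
force: [-0.8, -3.9, 0.2]
finger_gap: -0.001
```

```bash
python3 -c "
from h import *
where()
"
```

```text
t 7.5 logger pos [ 59.66 -88.81 221.71] rot [179.98  -0.   -13.45] F logger [ 0.11 -3.96  0.25] gap -0.001
```

send_rows:
  claw: [1, 1, 1]
  slide:
    - [0, -1, 0]
    - [0, -2, 0]
    - [0, -3, 0]
  rot:
    - [0, 0, 0]
    - [0, 0, 0]
    - [0, 0, 0]

```text
t: 7.8
ee_pos: [569.3, 91.8, 221.8]
tool_rot: [180.0, -0.0, -13.5]
force: [1.8, -4.3, -0.4]
finger_gap: 0.001
```

send_rows:
  claw: [1, 1, 1]
  slide:
    - [0, -1, 0]
    - [0, -2, 0]
    - [0, -3, 0]
  rot:
    - [0, 0, 0]
    - [0, 0, 0]
    - [0, 0, 0]

```text
t: 8.1
ee_pos: [569.9, 95.0, 221.8]
tool_rot: [180.0, -0.0, -13.5]
force: [1.9, -3.2, 1.1]
finger_gap: -0.003
```

send_rows:
  claw: [1, 1]
  slide:
    - [0, -1, 0]
    - [0, -2, 0]
  rot:
    - [0, 0, 0]
    - [0, 0, 0]

```text
t: 8.3
ee_pos: [570.4, 97.0, 221.8]
tool_rot: [180.0, -0.0, -13.5]
force: [2.2, -4.7, 1.7]
finger_gap: 0.0
```

```bash
python3 -c "
from h import *
where()
"
```

```text
t 8.3 logger pos [ 59.65 -80.73 221.76] rot [ 1.7999e+02 -2.0000e-02 -1.3450e+01] F logger [ 3.23 -4.08  1.71] gap 0.0
```

send_rows:
  claw: [1]
  slide:
    - [0, -0.7, 0]
  rot:
    - [0, 0, 0]

```text
t: 8.4
ee_pos: [570.5, 97.7, 221.7]
tool_rot: [180.0, -0.0, -13.4]
force: [2.1, -5.6, 1.9]
finger_gap: 0.001
```

send_rows:
  claw: [1]
  slide:
    - [0, -0.6, 0]
  rot:
    - [0, 0, 0]

```text
t: 8.5
ee_pos: [570.7, 98.2, 221.8]
tool_rot: [180.0, -0.0, -13.5]
force: [2.5, -4.6, 0.8]
finger_gap: 0.001
```

send_rows:
  claw: [1]
  slide:
    - [0, -0.5, 0]
  rot:
    - [0, 0, 0]

```text
t: 8.6
ee_pos: [570.8, 98.7, 221.7]
tool_rot: [180.0, -0.0, -13.4]
force: [1.4, -5.3, 0.7]
finger_gap: 0.001
```

send_rows:
  claw: [1]
  slide:
    - [0, -0.5, 0]
  rot:
    - [0, 0, 0]

```text
t: 8.7
ee_pos: [570.9, 99.2, 221.7]
tool_rot: [180.0, -0.0, -13.4]
force: [0.7, -4.7, 1.5]
finger_gap: 0.001
```

send_rows:
  claw: [1]
  slide:
    - [0, -0.5, 0]
  rot:
    - [0, 0, 0]

```text
t: 8.8
ee_pos: [571.0, 99.8, 221.7]
tool_rot: [180.0, 0.0, -13.4]
force: [2.3, -3.6, 2.0]
finger_gap: 0.001
```

send_rows:
  claw: [1]
  slide:
    - [0, -0.4, 0]
  rot:
    - [0, 0, 0]

```text
t: 8.9
ee_pos: [571.0, 100.2, 221.7]
tool_rot: [180.0, 0.0, -13.4]
force: [1.4, -4.3, 1.6]
finger_gap: 0.001
```

send_rows:
  claw: [1]
  slide:
    - [0, -0.4, 0]
  rot:
    - [0, 0, 0]

```text
t: 9.0
ee_pos: [571.1, 100.5, 221.7]
tool_rot: [180.0, 0.0, -13.4]
force: [1.4, -4.6, 0.6]
finger_gap: 0.004
```

send_rows:
  claw: [1]
  slide:
    - [0, -0.4, 0]
  rot:
    - [0, 0, 0]

```text
t: 9.1
ee_pos: [571.2, 100.9, 221.7]
tool_rot: [180.0, 0.0, -13.4]
force: [1.6, -3.6, 1.9]
finger_gap: -0.002
```

send_rows:
  claw: [1]
  slide:
    - [0, -0.4, 0]
  rot:
    - [0, 0, 0]

```text
t: 9.2
ee_pos: [571.2, 101.3, 221.7]
tool_rot: [180.0, 0.0, -13.4]
force: [-0.5, -2.9, 2.0]
finger_gap: -0.002
```

send_rows:
  claw: [1]
  slide:
    - [0, -0.4, 0]
  rot:
    - [0, 0, 0]

```text
t: 9.3
ee_pos: [571.3, 101.6, 221.7]
tool_rot: [180.0, 0.0, -13.4]
force: [-0.0, -4.7, 2.3]
finger_gap: 0.004
```

send_rows:
  claw: [1]
  slide:
    - [0, -0.4, 0]
  rot:
    - [0, 0, 0]

```text
t: 9.4
ee_pos: [571.4, 102.0, 221.7]
tool_rot: [180.0, 0.0, -13.4]
force: [-1.5, -5.9, 1.9]
finger_gap: 0.003
```

```bash
python3 -c "
from h import *
where()
im=ctrl.snapshot('scene')[:,:,::-1]
cv2.imwrite('pics/s6.png',cv2.resize(im[170:290,230:360],None,fx=5,fy=5,interpolation=cv2.INTER_CUBIC))
"
```

```text
t 9.4 logger pos [ 59.47 -75.59 221.66] rot [ 1.7998e+02  2.0000e-02 -1.3450e+01] F logger [-0.05 -6.13  1.88] gap 0.003
```

View pics/s6.png

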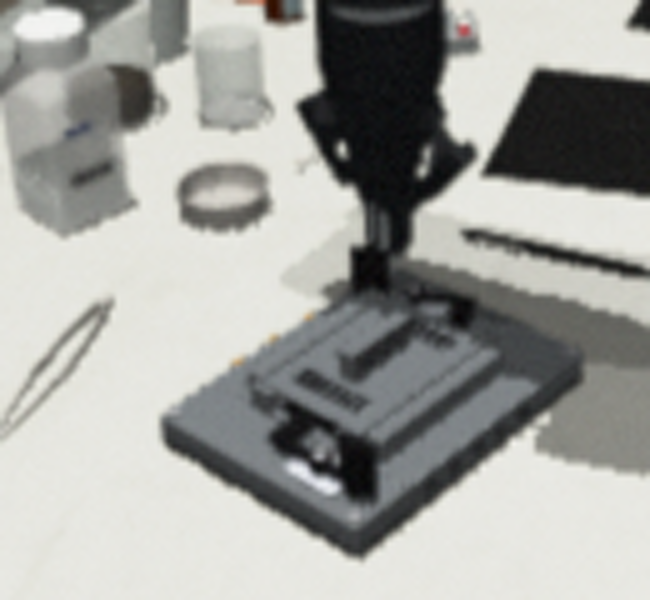

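send_rows:
  claw: [1]
  slide:
    - [0, -0.4, 0]
  rot:
    - [0, 0, 0]

```text
t: 9.55
ee_pos: [571.5, 102.2, 221.7]
tool_rot: [180.0, 0.0, -13.5]
force: [-1.2, -7.1, 3.3]
finger_gap: -0.002
```

send_rows:
  claw: [1]
  slide:
    - [0, -0.3, 0]
  rot:
    - [0, 0, 0]

```text
t: 9.65
ee_pos: [571.5, 102.3, 221.7]
tool_rot: [179.9, 0.0, -13.5]
force: [-0.7, -8.1, 3.0]
finger_gap: 0.001
```

send_rows:
  claw: [1]
  slide:
    - [0, -0.3, 0]
  rot:
    - [0, 0, 0]

```text
t: 9.75
ee_pos: [571.6, 102.4, 221.6]
tool_rot: [179.9, 0.0, -13.5]
force: [-1.8, -9.3, 2.9]
finger_gap: 0.002
```

send_rows:
  claw: [1, 1, 1, 1, 1]
  slide:
    - [0, 4, 0]
    - [0, 14, 0]
    - [0, 24, -10]
    - [0, 24, -45]
    - [0, 24, -70]
  rot:
    - [0, 0, 0]
    - [0, 0, 0]
    - [0, 0, 0]
    - [0, 0, 0]
    - [0, 0, 0]

```text
t: 10.25
ee_pos: [566.0, 78.7, 293.8]
tool_rot: [-180.0, -0.0, -13.5]
force: [0.4, 0.3, -0.1]
finger_gap: 0.003
```

```bash
python3 -c "
from h import *
where()
im=ctrl.snapshot('scene')[:,:,::-1]
cv2.imwrite('pics/s7.png',cv2.resize(im[205:290,250:360],None,fx=7,fy=7,interpolation=cv2.INTER_CUBIC))
plan(lg(0,0,290))
"
```

```text
t 10.25 logger pos [ 59.74 -99.5  293.79] rot [-1.7998e+02 -2.0000e-02 -1.3500e+01] F logger [ 0.31  0.4  -0.13] gap 0.003
t 10.3 pos [566.6  78.9 297.2] rot [-179.88   -0.25  -13.49] F [1.3  0.   6.47] gap -0.002
slide [-59.8 -99.5   7.2] rot [-0.0022 -0.0044  0.0055]
```

View pics/s7.png

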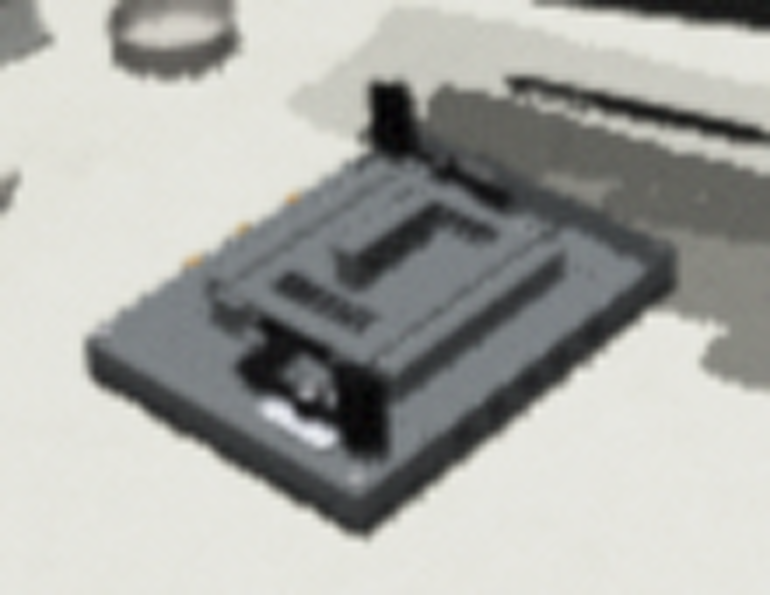

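send_rows:
  claw: [0.5, 0.5, 0.5, 0.5, 0.5]
  slide:
    - [-15, -25, 5]
    - [-30, -50, 5]
    - [-45, -75, 5]
    - [-60, -99.5, 5]
    - [-60, -99.5, 25]
  rot:
    - [0, 0, 0]
    - [0, 0, 0]
    - [0, 0, 0]
    - [0, 0, 0]
    - [0, 0, 0]

```text
t: 10.8
ee_pos: [530.0, 193.9, 268.4]
tool_rot: [-179.8, -0.1, -13.2]
force: [0.7, -1.0, -0.8]
finger_gap: 0.504
```

```bash
python3 -c "
from h import *
where()
im=ctrl.snapshot('scene')[:,:,::-1]
cv2.imwrite('pics/s8.png',cv2.resize(im[190:290,240:360],None,fx=6,fy=6,interpolation=cv2.INTER_CUBIC))
plan(lg(0,0,240))
"
```

```text
t 10.8 logger pos [ -2.67   3.75 268.43] rot [-1.7978e+02 -7.0000e-02 -1.3190e+01] F logger [ 0.89 -0.83 -0.75] gap 0.504
t 10.85 pos [529.8 191.7 264.6] rot [-1.7999e+02  1.1000e-01 -1.3290e+01] F [-1.76 -1.18 -5.71] gap 0.499
slide [ 2.4  1.7 24.6] rot [-0.0001  0.0019  0.0089]
```

View pics/s8.png

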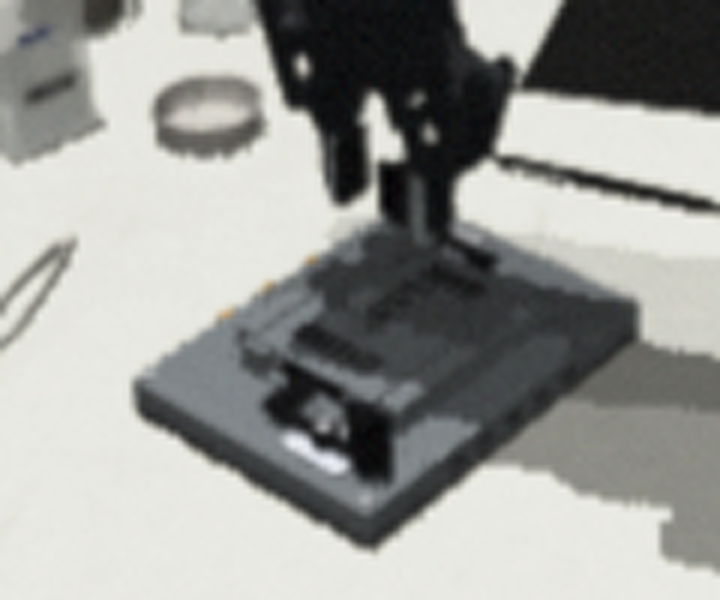

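send_rows:
  claw: [0.5, 0.5, 0.5]
  slide:
    - [2.4, 1.7, 12]
    - [2.4, 1.7, 20]
    - [2.4, 1.7, 24]
  rot:
    - [0, 0, 0.004]
    - [0, 0, 0.004]
    - [0, 0, 0.004]

```text
t: 11.15
ee_pos: [533.1, 187.3, 242.1]
tool_rot: [180.0, 0.0, -13.8]
force: [-0.3, -0.3, -0.2]
finger_gap: 0.501
```

```bash
python3 -c "
from h import *
where()
im=ctrl.snapshot('scene')[:,:,::-1]
cv2.imwrite('pics/s9.png',cv2.resize(im[190:290,240:360],None,fx=6,fy=6,interpolation=cv2.INTER_CUBIC))
plan(lg(0,0,219))
for n in (proj('scene',pose(LG,[[0,25,59.5],[0,-25,59.5],[21,0,64],[-21,0,64]]))-[240,190]+.5)*6-.5: print(n.round())
"
```

```text
t 11.15 logger pos [  1.87  -1.92 242.14] rot [ 1.7997e+02  3.0000e-02 -1.3750e+01] F logger [-0.24 -0.35 -0.18] gap 0.501
t 11.2 pos [533.  187.5 241.9] rot [ 1.7996e+02  4.0000e-02 -1.3730e+01] F [-0.62  0.69 -0.69] gap 0.504
slide [-1.7 -1.8 22.9] rot [0.0006 0.0007 0.0011]
[358. 299.]
[428. 250.]
[361. 250.]
[427. 283.]
```

View pics/s9.png

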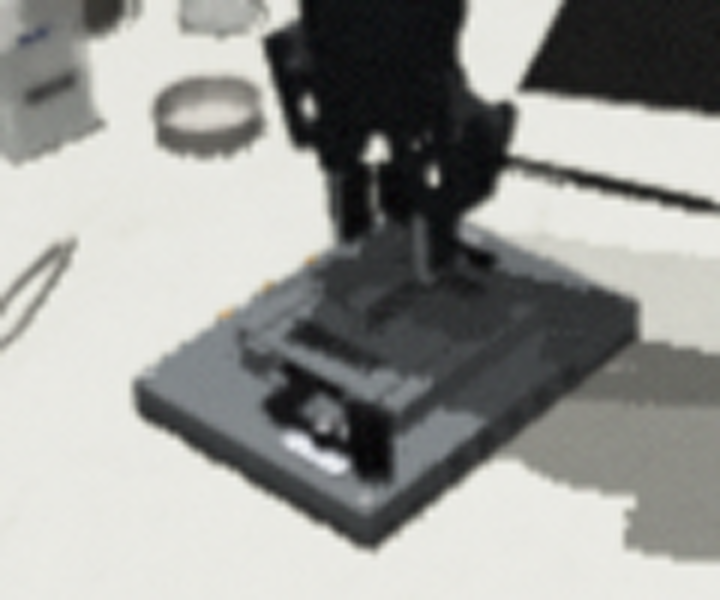

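send_rows:
  claw: [0.5, 0.5, 0.5, 0.5]
  slide:
    - [-1.7, -1.8, 8]
    - [-1.7, -1.8, 15]
    - [-1.7, -1.8, 20]
    - [-1.7, -1.8, 23]
  rot:
    - [0, 0, 0]
    - [0, 0, 0]
    - [0, 0, 0]
    - [0, 0, 0]

```text
t: 11.6
ee_pos: [531.6, 190.3, 219.1]
tool_rot: [180.0, 0.0, -13.7]
force: [-0.2, -0.7, -0.2]
finger_gap: 0.498
```

```bash
python3 -c "
from h import *
where()
im=ctrl.snapshot('scene')[:,:,::-1]
cv2.imwrite('pics/s10.png',cv2.resize(im[200:290,250:350],None,fx=7,fy=6.6,interpolation=cv2.INTER_CUBIC))
"
```

```text
t 11.6 logger pos [ -0.27   0.63 219.13] rot [ 1.7998e+02  2.0000e-02 -1.3670e+01] F logger [-0.05 -0.69 -0.23] gap 0.498
```

View pics/s10.png

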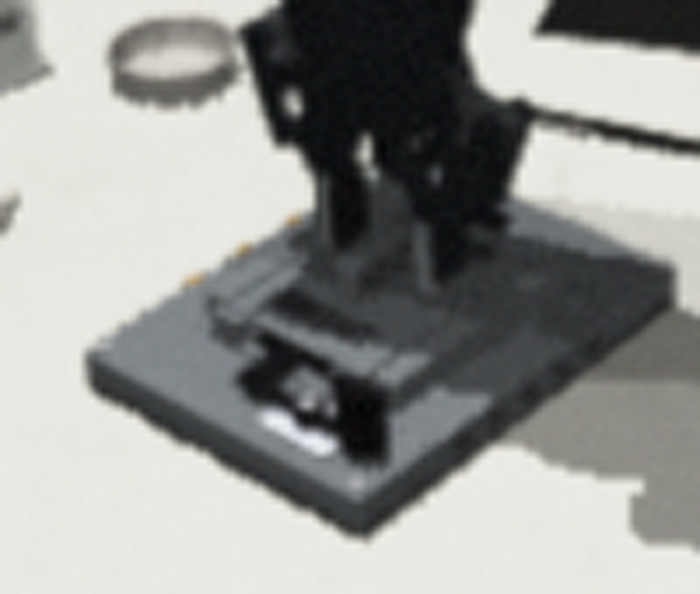

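send_rows:
  claw: [0.65, 0.8, 1, 1, 1]
  slide:
    - [0, 0, 2]
    - [0, 0, 2]
    - [0, 0, 2]
    - [0, 0, 2]
    - [0, 0, 2]
  rot:
    - [0, 0, 0]
    - [0, 0, 0]
    - [0, 0, 0]
    - [0, 0, 0]
    - [0, 0, 0]

```text
t: 12.15
ee_pos: [531.8, 190.2, 217.9]
tool_rot: [-180.0, -0.0, -13.7]
force: [2.6, -0.5, 1.2]
finger_gap: 0.124
```

```bash
python3 -c "
from h import *
where()
"
```

```text
t 12.15 logger pos [-2.000e-02  6.400e-01  2.179e+02] rot [-1.7999e+02 -4.0000e-02 -1.3690e+01] F logger [2.64 0.16 1.17] gap 0.124
```

send_rows:
  claw: [1, 1, 1, 1, 1]
  slide:
    - [0, 0, -4]
    - [0, 0, -10]
    - [0, 0, -18]
    - [0, 0, -28]
    - [0, 0, -40]
  rot:
    - [0, 0, 0]
    - [0, 0, 0]
    - [0, 0, 0]
    - [0, 0, 0]
    - [0, 0, 0]

```text
t: 12.65
ee_pos: [531.5, 190.3, 258.7]
tool_rot: [180.0, 0.0, -13.7]
force: [0.1, -0.0, -0.5]
finger_gap: 0.119
```

send_rows:
  claw: [1, 1, 1, 1]
  slide:
    - [0, 0, -15]
    - [0, 0, -35]
    - [0, 0, -50]
    - [0, 0, -55]
  rot:
    - [0, 0, 0]
    - [0, 0, 0]
    - [0, 0, 0]
    - [0, 0, 0]

```text
t: 13.05
ee_pos: [531.8, 190.4, 314.8]
tool_rot: [-179.9, -0.1, -13.7]
force: [-0.3, 0.5, -1.4]
finger_gap: 0.122
```

```bash
python3 -c "
from h import *
where()
im=ctrl.snapshot('scene')[:,:,::-1]
cv2.imwrite('pics/s11.png',cv2.resize(im[140:290,230:400],None,fx=4,fy=4,interpolation=cv2.INTER_CUBIC))
plan([525,-178.7,315])
plan([525,-178.7,315],10.5)
"
```

```text
t 13.05 logger pos [-1.2000e-01  7.5000e-01  3.1476e+02] rot [-1.7993e+02 -1.0000e-01 -1.3670e+01] F logger [-0.37  0.43 -1.41] gap 0.122
t 13.1 pos [531.7 190.4 314.5] rot [-1.7993e+02 -9.0000e-02 -1.3670e+01] F [-0.32  0.42  0.42] gap 0.122
slide [ 80.7 360.2  -0.8] rot [-0.0011 -0.0016  0.0022]
t 13.1 pos [531.7 190.4 314.5] rot [-1.7993e+02 -9.0000e-02 -1.3670e+01] F [-0.32  0.42  0.42] gap 0.122
slide [ 80.7 360.2  -0.8] rot [-0.0008 -0.0018 -0.4219]
```

View pics/s11.png

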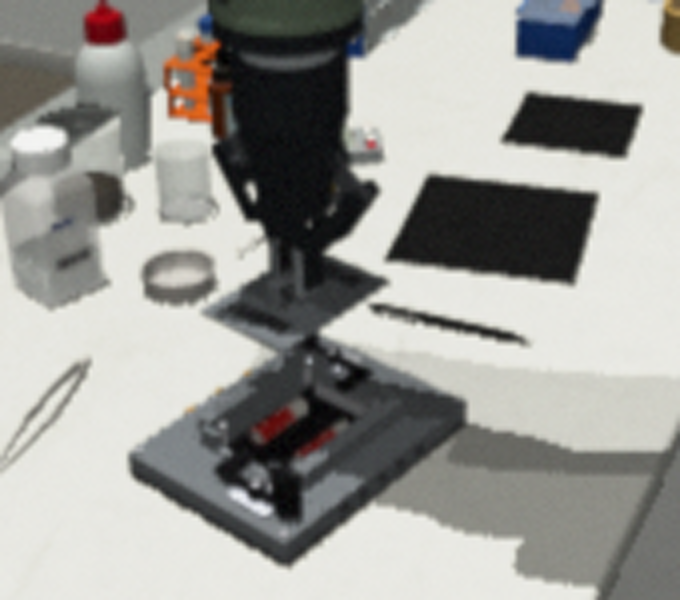

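send_rows:
  claw: [1, 1, 1, 1, 1]
  slide:
    - [5, 20, 0]
    - [13, 56, 0]
    - [22, 98, 0]
    - [31, 140, 0]
    - [40, 180, 0]
  rot:
    - [0, 0, 0]
    - [0, 0, 0]
    - [0, 0, 0]
    - [0, 0, 0]
    - [0, 0, 0]

```text
t: 13.6
ee_pos: [527.5, 4.2, 312.4]
tool_rot: [180.0, 0.0, -13.7]
force: [1.3, 0.3, -0.2]
finger_gap: 0.126
```

send_rows:
  claw: [1, 1, 1, 1, 1]
  slide:
    - [10, 42, 0]
    - [19, 84, 0]
    - [28, 126, 0]
    - [36, 160, 0]
    - [40, 180, 0]
  rot:
    - [0, 0, 0]
    - [0, 0, 0]
    - [0, 0, 0]
    - [0, 0, 0]
    - [0, 0, 0]

```text
t: 14.1
ee_pos: [523.6, -181.4, 312.3]
tool_rot: [179.9, 0.0, -13.8]
force: [1.2, -0.1, -1.7]
finger_gap: 0.123
```

send_rows:
  claw: [1, 1, 1]
  slide:
    - [0, 0, 10]
    - [0, 0, 25]
    - [0, 0, 40]
  rot:
    - [0, 0, 0]
    - [0, 0, 0]
    - [0, 0, 0]

```text
t: 14.4
ee_pos: [524.2, -177.7, 271.7]
tool_rot: [-180.0, 0.0, -13.7]
force: [0.7, 0.5, -1.0]
finger_gap: 0.12
```

```bash
python3 -c "
from h import *
im=ctrl.snapshot('scene')[:,:,::-1]
cv2.imwrite('pics/s12.png',cv2.resize(im[100:250,250:420],None,fx=4,fy=4,interpolation=cv2.INTER_CUBIC))
plan([525,-178.7,195])
"
```

```text
t 14.45 pos [ 523.8 -177.4  269.5] rot [-179.97    0.2   -13.64] F [-1.12  1.18 -5.18] gap 0.123
slide [ 1.7  1.  74.5] rot [-0.0006  0.0034  0.0029]
```

View pics/s12.png

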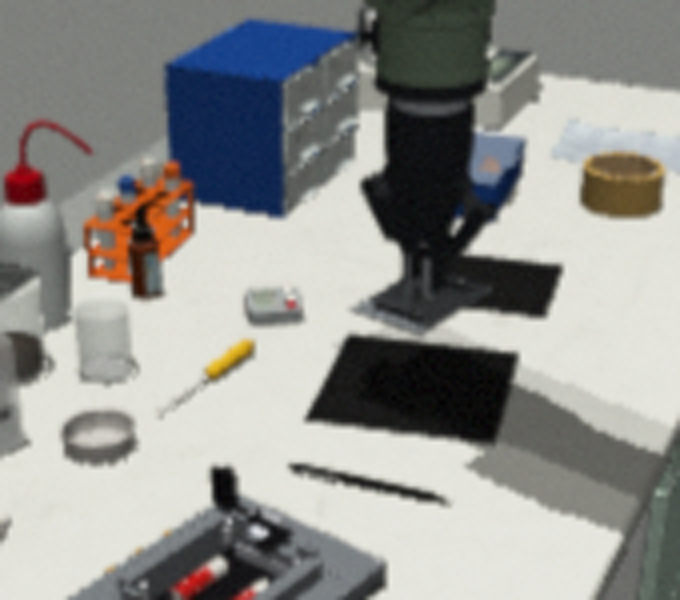

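send_rows:
  claw: [1, 1, 1, 1, 1]
  slide:
    - [1, 1, 18]
    - [1, 1, 36]
    - [1, 1, 52]
    - [1, 1, 64]
    - [1, 1, 70]
  rot:
    - [0, 0, 0]
    - [0, 0, 0]
    - [0, 0, 0]
    - [0, 0, 0]
    - [0, 0, 0]

```text
t: 14.95
ee_pos: [524.9, -179.2, 201.8]
tool_rot: [-180.0, 0.1, -13.7]
force: [0.5, -0.2, -0.4]
finger_gap: 0.122
```

send_rows:
  claw: [1, 1, 1, 1]
  slide:
    - [0, 0, 2]
    - [0, 0, 4]
    - [0, 0, 6]
    - [0, 0, 7]
  rot:
    - [0, 0, 0]
    - [0, 0, 0]
    - [0, 0, 0]
    - [0, 0, 0]

```text
t: 15.35
ee_pos: [525.1, -179.6, 195.9]
tool_rot: [180.0, -0.0, -13.7]
force: [-0.8, 0.3, -0.9]
finger_gap: 0.117
```

```bash
python3 -c "
from h import *
im=ctrl.snapshot('scene')[:,:,::-1]
cv2.imwrite('pics/s13.png',cv2.resize(im[130:230,300:400],None,fx=6,fy=6,interpolation=cv2.INTER_CUBIC))
plan([525,-178.7,185.4])
"
```

```text
t 15.4 pos [ 525.  -179.6  195.8] rot [ 1.7999e+02 -1.0000e-02 -1.3680e+01] F [ 0.44  0.14 -0.96] gap 0.125
slide [-0.2 -0.9 10.4] rot [ 0.0001 -0.0002  0.0021]
```

View pics/s13.png

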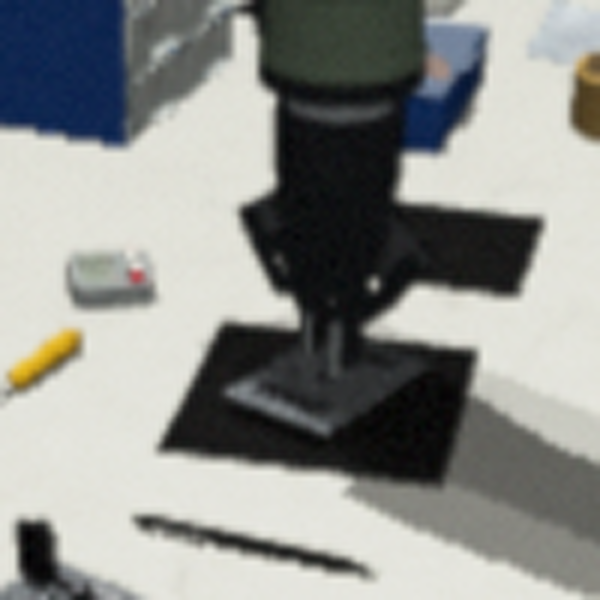

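Cover is about 10 mm above the mat. I'll lower it by feel.

send_rows:
  claw: [1, 1, 1, 1]
  slide:
    - [0, 0, 2]
    - [0, 0, 4]
    - [0, 0, 6]
    - [0, 0, 8]
  rot:
    - [0, 0, 0]
    - [0, 0, 0]
    - [0, 0, 0]
    - [0, 0, 0]

```text
t: 15.8
ee_pos: [525.0, -179.7, 187.5]
tool_rot: [180.0, 0.0, -13.7]
force: [0.0, -0.1, -0.5]
finger_gap: 0.121
```

send_rows:
  claw: [1, 1]
  slide:
    - [0, 0, 1]
    - [0, 0, 1.5]
  rot:
    - [0, 0, 0]
    - [0, 0, 0]

```text
t: 16.0
ee_pos: [525.0, -179.6, 186.1]
tool_rot: [180.0, 0.0, -13.7]
force: [-0.1, 0.2, -0.5]
finger_gap: 0.122
```

send_rows:
  claw: [1, 1]
  slide:
    - [0, 0, 0.7]
    - [0, 0, 0.7]
  rot:
    - [0, 0, 0]
    - [0, 0, 0]

```text
t: 16.2
ee_pos: [525.0, -179.6, 185.5]
tool_rot: [180.0, -0.0, -13.7]
force: [-0.4, 0.7, -0.3]
finger_gap: 0.118
```

send_rows:
  claw: [1, 1]
  slide:
    - [0, 0, 0.6]
    - [0, 0, 1]
  rot:
    - [0, 0, 0]
    - [0, 0, 0]

```text
t: 16.4
ee_pos: [525.0, -179.6, 185.4]
tool_rot: [-180.0, -0.0, -13.7]
force: [-6.2, 2.7, 27.8]
finger_gap: 0.124
```

send_rows:
  claw: [1, 1]
  slide:
    - [0, 0, 0.6]
    - [0, 0, 1]
  rot:
    - [0, 0, 0]
    - [0, 0, 0]

```text
t: 16.6
ee_pos: [524.9, -179.7, 185.3]
tool_rot: [-180.0, -0.0, -13.7]
force: [-11.8, 5.6, 49.2]
finger_gap: 0.126
```

send_rows:
  claw: [1, 1]
  slide:
    - [0, 0, -1]
    - [0, 0, -1.6]
  rot:
    - [0, 0, 0]
    - [0, 0, 0]

```text
t: 16.8
ee_pos: [525.0, -179.6, 185.5]
tool_rot: [180.0, -0.0, -13.7]
force: [0.1, 0.0, -1.2]
finger_gap: 0.117
```

send_rows:
  claw: [0.8, 0.7, 0.6, 0.55, 0.5]
  slide:
    - [0, 0, 0]
    - [0, 0, 0]
    - [0, 0, 0]
    - [0, 0, 0]
    - [0, 0, 0]
  rot:
    - [0, 0, 0]
    - [0, 0, 0]
    - [0, 0, 0]
    - [0, 0, 0]
    - [0, 0, 0]

```text
t: 17.3
ee_pos: [525.0, -179.6, 185.1]
tool_rot: [180.0, 0.0, -13.7]
force: [0.7, 0.1, 0.6]
finger_gap: 0.499
```

send_rows:
  claw: [0.5, 0.5, 0.5, 0.5, 0.5]
  slide:
    - [0, 0, -5]
    - [0, 0, -15]
    - [0, 0, -40]
    - [0, 0, -80]
    - [0, 0, -120]
  rot:
    - [0, 0, 0]
    - [0, 0, 0]
    - [0, 0, 0]
    - [0, 0, 0]
    - [0, 0, 0]

```text
t: 17.8
ee_pos: [524.7, -179.6, 307.2]
tool_rot: [180.0, 0.0, -13.7]
force: [1.1, 0.1, 0.1]
finger_gap: 0.499
```

send_rows:
  claw: [0.5, 0.5, 0.5, 0.5, 0.5]
  slide:
    - [0, -40, 0]
    - [0, -80, 0]
    - [0, -120, 0]
    - [0, -160, 0]
    - [0, -190, 0]
  rot:
    - [0, 0, 0]
    - [0, 0, 0]
    - [0, 0, 0]
    - [0, 0, 0]
    - [0, 0, 0]

```text
t: 18.3
ee_pos: [570.1, 7.6, 306.0]
tool_rot: [-179.9, -0.0, -13.6]
force: [-0.2, -0.1, -0.0]
finger_gap: 0.499
```

```bash
python3 -c "
from h import *
im=ctrl.snapshot('scene')[:,:,::-1];t=ctrl.snapshot('top')[:,:,::-1]
cv2.imwrite('pics/s14.png',cv2.resize(im[120:280,240:420],None,fx=4,fy=3.7,interpolation=cv2.INTER_CUBIC))
cv2.imwrite('pics/t14.png',cv2.resize(t[130:270,235:445],None,fx=3.8,fy=3.8,interpolation=cv2.INTER_CUBIC))
where()
"
```

```text
t 18.4 logger pos [  80.52 -165.84  305.7 ] rot [-1.7987e+02 -1.0000e-02 -1.3370e+01] F logger [ 0.34 -0.13 -0.78] gap 0.5
```

View pics/s14.png

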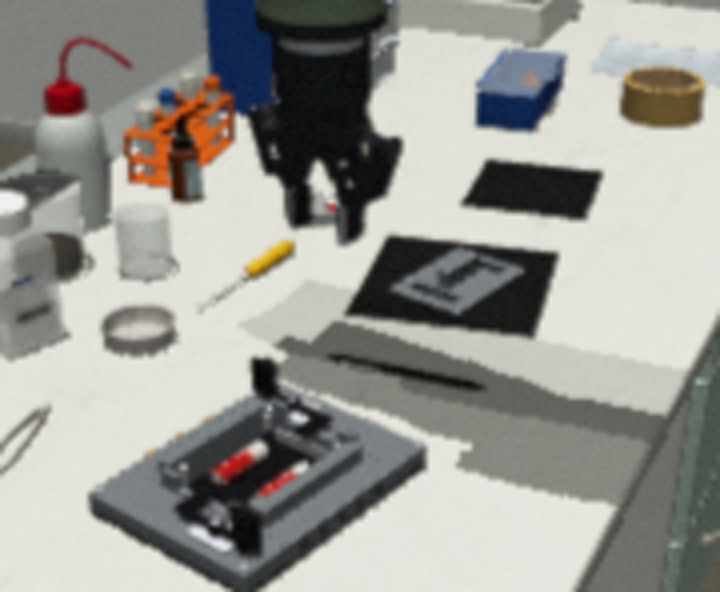

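View pics/t14.png

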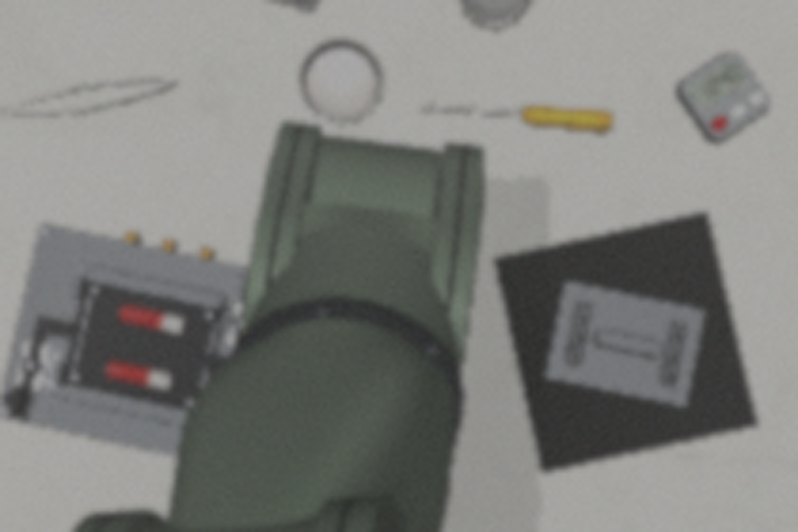

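The cover lies flat and centred on the mat, rib up, with its centre near crop pixel (625,343) and the mat's near (627,341). The gripper is clear and the bystanders haven't moved.

```bash
python3 -c "
from plant import ctrl
print(ctrl.job_done())"
```

```text
the job is handed in; nothing more can be done
None
```

The job is handed in at about 18.4 s of the 59 s allowed; no verdict was reported.

- **Tabs:** I pressed tab_a to its stop, with the force rising to about 10.8 N. Then I pressed tab_b the same way, reaching about 9.9 N, so both stayed under the 15 N crack limit. The ridges were off nominal in opposite directions, with contact at about 102 mm (a) and 90 mm (b) of tool position from the logger's centre. After each press the camera showed that end of the cover up.
- **Lift and placing:** I gripped the cover by its rib, lifted it straight off and lowered it onto the mat in steps of 1 mm or less near contact.
- **Touchdown force:** The mat was stiffer than I expected. The wrist force reached about 51 N before I backed off. That is over 40 N, but the cover was in the fingers, not against the arm or gripper body, and it is well below the 120 N wrist limit.
- **Last checks:** The final pictures show the cover flat, rib up, and within a few millimetres of the mat's centre. The gripper is about 130 mm above the bench and touching nothing, and the pen and the other loose things look undisturbed.
- **Disagreement between cameras:** The two gave logger positions about 7 mm and 1.3° apart. I weighted the top camera more, and the contact and grasp were consistent with that.

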